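# Fit the spindle spacer and hold the belt tensioner back

### The arm

A 6-joint arm with a two-finger parallel gripper is mounted at the origin on a cart in front of the work surface, level with it; the furniture and walls round the work are solid. World frame = base frame: x ahead of the robot, y to its left, z up, the work surface at z = 0. Lengths are in m, angles in rad, forces in N, time in s.
With the tool pointing down it reaches from about 0.35 to 0.85 m from the base axis. Payload 8.1 kg.
Tool frame: the origin (TCP) lies at the very end of the fingers, on their centre line; the grasp point (between the pads) lies 19 mm behind it (r.grasp_offset is the distance from the TCP to the grasp point, in m); z points along the fingers, y is the direction in which the jaws open and shut (so a half turn about z gives the same grasp; the last joint's range is limited). The gripper opens to 93 mm and grips with 3 to 60 N. Pads are 15 mm wide; open, the fingers measure 128 mm over their backs; the gripper's body (75 mm by 188 mm) begins 65 mm behind the grasp point.
Start: joints at [-1.314, 0.13, 1.488, -0, 1.523, -0.085], TCP at [0.201, -0.565, 0.192] pointing down, gripper open.
Joint ranges: [-2.96, 2.96], [-0.89, 2.26], [0.02, 2.5], [-1.34, 4.48], [0, 2.73], [-2.66, 2.66]. Speed limits (rad/s): [2.39, 2.39, 2.79, 3.14, 3.14, 3.14].

### API

Orientations are given as a rotation vector (axis times angle).
In Python, from cell import r gives the robot as it stands. The module is installed in compiled form; this text tells all that it offers.
- The arm moves only by the tool play_rows, never from a script. Its argument "increments" is a list that holds one entry, the list of rows, each a list of 7 numbers: the shift along the world's x, y, z in mm, then the turn, a rotation vector about the world's x, y, z in rad, then the finger opening in mm, from 0 to 93. A call has exactly 10 rows; each row is the pose to reach, as a shift and turn from the pose commanded when the call began; what a row does not reach only later rows make up. A row lasts 1/10 s, in which the tool goes at most 50 mm and 8.59 degrees, less where a joint would pass 70% of its speed; a pose out of reach is approached as far as the arm can. A call with a gripper value outside its range is refused whole. The fingers move at their own pace and stop on an object; the grip force is fixed at half the most. Time passes only in rows, so rows that repeat a pose let the fingers close, or fill a call up. It gives the time, the measured TCP pose, the force and the opening at its end, in the units of the state.
- r.read_state(): the state, without advancing time (a new reading comes with each control period).
- r.grab_frame(name): name is "side" or "top" or "wrist"; returns a dict with "frame" (384x512x3 uint8, red, green, blue), "fx", "fy", "cx", "cy" (pixels), "T" (4x4, takes a point from camera to world coordinates). Camera axes: x right, y down, z forward; pixel columns grow to the right and rows downward; lengths in m; the calibration is good to about 2 mm. A picture is of the moment at which its call begins. There is no depth.
- r.job_done(): hands the job in, once; it reports no verdict.
The state is a dict: "time_s": time; "joint_pos": joint angles; "qvel": joint speeds; "joint_efforts": joint torques, N m; "eef_pos": TCP position; "eef_rot": TCP orientation; "ft_force": force on the tool from outside, world axes, zero at the start; "moment": the same for the moment, N m; "gripper_width": finger opening in m.
Only numpy, scipy, OpenCV 4.12 (cv2) and the standard library are available. Lean on these libraries where they do the work, as an engineer would, in place of code of your own. Each camera call takes 0.05 s, during which the arm holds its last target.

### The job

Get the little belt drive ready for its belt: first slide the loose steel spacer ring over the upright spindle, all the way down onto the shoulder, and let go of it. Then push the sprung tensioner back towards the spindle, past the click of its ratchet and a few millimetres further, and finish while still pushing against it, so that your push and not the pawl is what holds it back. Leave the jar, the brush and the bur cup where they stand.

Things in the scene. Friction and masses are not known exactly. Their poses are not given: they have to be found in the camera images.
- drive_base: The belt drive: grey base plate 116 x 236 x 12 mm, bolted to the worktop. Origin at the centre of its underside (z = 0); y axis along the long side from the sprung tensioner (negative y) to the spindle (y = +70 mm), x across, z up; yaw within 0.35 rad of the world axes. A fixed spring barrel lies on the centre line from y = +10 to +44 mm, up to z = 33 mm.
- spindle_seat (a point): The centre of the upper face of the spindle's shoulder, where the spacer comes to rest, 20 mm above the worktop (shoulder 32 mm diameter, 8 mm high on the base plate). The spindle rises from here: a round steel shaft, 12 mm diameter, straight for 34 mm, then an 8 mm cone narrowing to 5 mm diameter.
- spindle_top (a point): The top of the spindle's cone, 62 mm above the worktop, 42 mm above the spindle_seat.
- spacer: The loose spacer: a plain steel ring, outer diameter 34 mm, bore 16 mm (2 mm clearance all round on the spindle), 26 mm high, about 60 g, standing with its bore upright on the worktop to the right of the belt drive. Origin at the centre of its underside, z axis along the bore.
- tensioner (a joint): Travel of the sprung tensioner carriage (aluminium block with an idler roller) along drive_base +y towards the spindle, in m: 0 at rest, 0.032 at the hard stop. Its spring resists with 3.4 N at 0, plus 0.28 N per mm; the pawl beside it adds up to 3 N while its tooth lifts it (0.005 to 0.010). The pawl clicks in behind its tooth at about 0.016; let go, it falls back to there and stays.
- carriage: The sliding tensioner carriage that joint tensioner moves, with the upright aluminium push plate on its outer end: plate 52 mm wide (x), 6 mm thick (y), from 18 to 66 mm above the worktop, outer face square to y. The idler roller (34 mm diameter, top 60 mm above the worktop) stands 41 mm behind that face. Origin on the worktop, at the drive_base origin when at rest; axes as drive_base.
- push_face (a point): The point to push on: middle of the plate's outer face (the face that looks to drive_base's -y), 48 mm above the worktop, 81 mm from the drive_base's centre at rest. There is nothing in front of it above the 12 mm base plate, which reaches 37 mm out beyond it.
- hanger_rod (a point): A point on the pair of thin fixed rods that belong to the room and hang level above the worktop, running straight ahead (along world x) from x = 0.23 m to the back, between y = 0.355 and 0.415 m, z = 0.46 to 0.50 m. All the work lies to the right of them (smaller y); an arm that starts on their left must lift its hand over them to get there.
- jar: A bystander: capped glass jar, 45 mm diameter, 53 mm high, beyond the belt drive. Origin under its centre.
- brush: A bystander: bench brush, 56 x 109 x 44 mm, lying beyond the belt drive. Origin under its centre.
- bur_cup: A bystander: small paper cup of burs, 31 mm diameter, 50 mm high, beyond the tensioner end of the belt drive. Origin under its centre.
There are look-alikes about, which are no part of the job. Leave any purple look-alike of the spacer alone.

How it is judged:
On the way, in this order (a step that is already met when the one before it is completed fails the run):
1. the spacer sits on the spindle's shoulder and is let go (z of spacer in the frame of spindle_seat between -0.003 and 0.003 m and horizontal distance between spacer and spindle_seat below 0.004 m and angle between spacer's own z axis and vertical below 0.1 rad and contact force between the fingers and spacer below 0.2 N), for 0.2 s.
2. the tensioner is pushed back past the click (value of joint tensioner above 0.018 m), for 0.2 s.
At the end, for the whole second after the job is handed in: The spacer is upright round the spindle, underside within 3 mm of the shoulder, within 4 mm of the axis, let go; the tensioner is held still beyond 19.5 mm of travel (the pawl alone holds it only at 16 mm) by fingers pressing its carriage with over 4 N (all of step 1 and value of joint tensioner above 0.0195 m and contact force between the fingers and carriage above 4 N and velocity of joint tensioner between -0.01 and 0.01 m/s); the arm keeps its last pose, push and grip.
It fails at once if the jar, brush or bur cup is shifted by more than 20 mm or tipped (distance of any of jar, brush, bur_cup from where it was at the start of the episode above 0.02 m or angle between any of jar, brush, bur_cup's own z axis and vertical above 0.4 rad).
It also fails if it takes over 58 s, if anything falls off the work surface, if the arm or the gripper's body presses on something with over 40 N, if the wrist force passes 120 N, or if a joint passes its speed limit or range.

## Working session

There is one attempt and no reset: what is moved stays moved. The work goes in short steps, Python scripts to look and compute and a tool call to move; the robot and the scene stay as the last step left them, time stands still between calls to the robot, and variables do not carry over. Pictures are saved under pics/ and viewed, and the job is handed in when it is done.

Besides the shell and the picture viewer there is one more tool, called after "Emit:" by a JSON object that holds its "fn" and its "kwargs". play_rows: Moves the arm, as the interface text tells. Its arguments: {"type":"object","properties":{"increments":{"type":"array","items":{"type":"array","items":{"type":"array","items":{"type":"number"}}}}},"required":["increments"]}

```bash
mkdir -p pics; ls
cat > h.py <<'E'
import numpy as np, cv2
from cell import r
def grab(n,tag):
    f=r.grab_frame(n); cv2.imwrite(f'pics/{tag}.png',f['frame'][:,:,::-1].copy()); np.savez(f'pics/{tag}.npz',**f); return f
def load(tag): return dict(np.load(f'pics/{tag}.npz'))
def ray(f,u,v):
    T=np.array(f['T']); d=T[:3,:3]@np.array([(u-f['cx'])/f['fx'],(v-f['cy'])/f['fy'],1]); return T[:3,3],d
def onz(f,u,v,z):
    o,d=ray(f,u,v); return o+d*(z-o[2])/d[2]
def proj(f,p):
    T=np.array(f['T']); c=T[:3,:3].T@(np.array(p)-T[:3,3]); return f['fx']*c[0]/c[2]+f['cx'],f['fy']*c[1]/c[2]+f['cy']
E
python3 - <<'E'
from h import *
np.set_printoptions(precision=3,suppress=True)
for n in('side','top','wrist'):
    f=grab(n,n+'0'); print(n,f['fx'],f['T'][:3,3],f['T'][:3,2])
print(r.read_state(),r.grasp_offset)
E
```

```text
pics
side 413.1789526736392 [ 0.142 -0.9    0.782] [ 0.345  0.836 -0.428]
top 354.5371898149766 [0.328 0.072 1.219] [ 0.206  0.027 -0.978]
wrist 288.94584533600874 [ 0.275 -0.537  0.383] [-0.266 -0.093 -0.96 ]
{'time_s': 0.15, 'joint_pos': array([-1.314,  0.131,  1.489,  0.   ,  1.523, -0.085]), 'qvel': array([-0.001, -0.003, -0.002, -0.   , -0.001, -0.002]), 'joint_efforts': array([  0.001, -56.048, -49.234,   0.077,   0.031,  -0.   ]), 'eef_pos': array([ 0.201, -0.565,  0.191]), 'eef_rot': array([-3.094, -0.534,  0.   ]), 'ft_force': array([ 0.175,  0.149, -0.076]), 'moment': array([0.025, 0.016, 0.034]), 'gripper_width': 0.09288583918494725} 0.0188
```

View pics/side0.png

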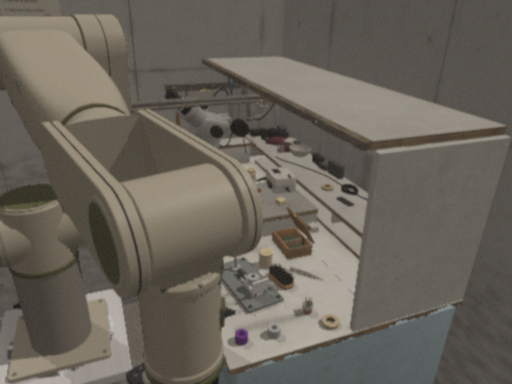

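View pics/top0.png

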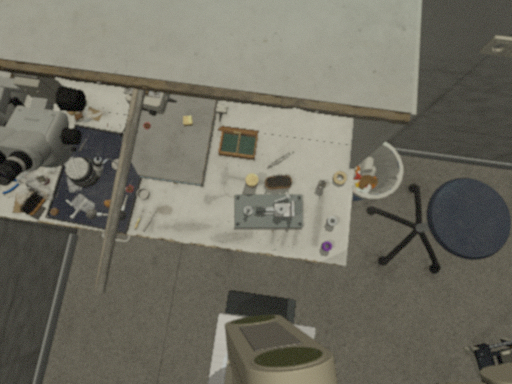

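View pics/wrist0.png

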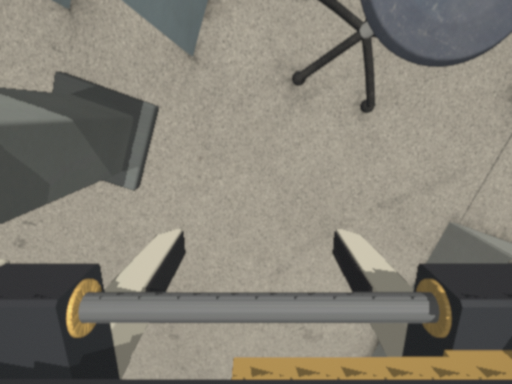

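Run:
```python
import cv2
a=cv2.imread('pics/top0.png')[140:270,205:365]; cv2.imwrite('pics/top0c.png',cv2.resize(a,None,fx=5,fy=4.6,interpolation=cv2.INTER_CUBIC)[:600,:800])
a=cv2.imread('pics/side0.png')[240:360,210:360]; cv2.imwrite('pics/side0c.png',cv2.resize(a,None,fx=5,fy=5,interpolation=cv2.INTER_CUBIC))
from h import *
f=load('top0')
for u,v in [(332,222),(327,246),(235,195),(302,195),(302,229),(235,229),(252,180),(278,183),(321,187),(347,265),(352,118)]: print(u,v,onz(f,u,v,0.012))
```

```text
332 222 [ 0.49764324 -0.17625151  0.012     ]
327 246 [ 0.41475635 -0.16724806  0.012     ]
235 195 [0.5437727  0.16540652 0.012     ]
302 195 [ 0.57638278 -0.06442257  0.012     ]
302 229 [ 0.45962137 -0.07759082  0.012     ]
235 229 [0.42769693 0.14767905 0.012     ]
252 180 [0.60484245 0.1146324  0.012     ]
278 183 [0.60695774 0.02329039 0.012     ]
321 187 [ 0.6138457  -0.12676165  0.012     ]
347 265 [ 0.36192917 -0.23924257  0.012     ]
352 118 [ 0.88474462 -0.2123954   0.012     ]
```

View pics/top0c.png

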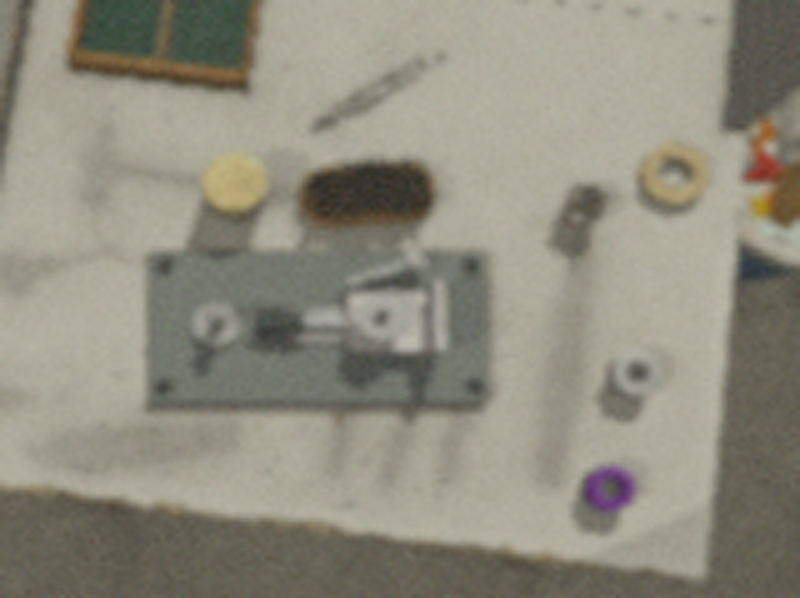

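View pics/side0c.png

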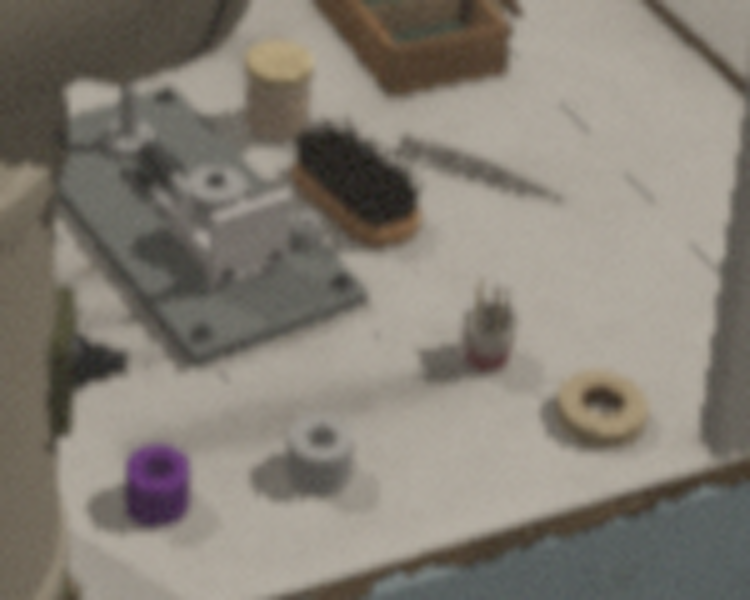

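Run:
```python
from h import *
np.set_printoptions(precision=3,suppress=True)
f=load('top0');s=load('side0')
c=lambda X,Y:(205+X/5-.4,140+Y/4.615-.4)
P=[onz(f,*c(X,Y),0.012) for X,Y in [(147,252),(490,252),(487,408),(148,408)]]
print(np.array(P)); ctr=np.mean(P,0)
d=(P[0]+P[3]-P[1]-P[2])[:2]; yaw=np.arctan2(d[1],d[0])-np.pi/2
print('ctr',ctr,'len',np.linalg.norm(d)/2,'wid',np.linalg.norm((P[0]+P[1]-P[2]-P[3])[:2])/2,'yaw',yaw)
ey=np.array([-np.sin(yaw),np.cos(yaw)]);print('spindle',ctr[:2]+.07*ey,'pushface',ctr[:2]-.081*ey)
print('spacer',onz(f,*c(637,372),.026), onz(s,210+322/5-.4,240+437/5-.4,.026))
for X,Y in [(126,80)]: print('sptop side',onz(s,210+X/5,240+Y/5,.062))
print('panel bottom',onz(s,361,327,0.),onz(s,480,296,0))
for z in(.3,.4,.5,.6): print(z,onz(f,410,117,z),onz(f,200,88,z),onz(s,375,155,z))
```

```text
[[ 0.546  0.169  0.012]
 [ 0.579 -0.066  0.012]
 [ 0.463 -0.077  0.012]
 [ 0.431  0.151  0.012]]
ctr [0.505 0.044 0.012] len 0.23407841229787496 wid 0.11688877141948918 yaw 0.14086901603302726
spindle [0.495 0.113] pushface [ 0.516 -0.036]
spacer [ 0.502 -0.173  0.026] [ 0.502 -0.177  0.026]
sptop side [0.496 0.107 0.062]
panel bottom [ 0.731 -0.232  0.   ] [ 1.141 -0.247  0.   ]
0.3 [ 0.778 -0.303  0.3  ] [0.782 0.287 0.3  ] [1.038 0.197 0.3  ]
0.4 [ 0.729 -0.263  0.4  ] [0.732 0.264 0.4  ] [ 0.852 -0.031  0.4  ]
0.5 [ 0.68  -0.222  0.5  ] [0.683 0.24  0.5  ] [ 0.667 -0.258  0.5  ]
0.6 [ 0.631 -0.181  0.6  ] [0.634 0.217 0.6  ] [ 0.481 -0.485  0.6  ]
```

Emit:
{"fn": "play_rows", "kwargs": {"increments": [[[30, 39, 0, 0, 0, 0.137, 60], [60, 78, 0, 0, 0, 0.274, 60], [90, 117, 0, 0, 0, 0.411, 60], [120, 156, 0, 0, 0, 0.548, 60], [150, 195, 0, 0, 0, 0.685, 60], [180, 234, 0, 0, 0, 0.822, 60], [210, 273, 0, 0, 0, 0.959, 60], [240, 312, 0, 0, 0, 1.096, 60], [270, 350, 0, 0, 0, 1.233, 60], [301, 389, 0, 0, 0, 1.37, 60]]]}}

```text
time_s: 1.15
eef_pos: [0.5029, -0.1745, 0.192]
eef_rot: [2.053, 2.378, -0.0]
ft_force: [0.9, 0.1, 0.5]
gripper_width: 0.0596
```

Run:
```python
from h import *
np.set_printoptions(precision=4,suppress=True)
f=grab('wrist','w1');print(r.read_state(),f['T'][:3,3],f['T'][:3,2]);grab('side','s1')
```

```text
{'time_s': 1.2, 'joint_pos': array([-0.4199, -0.0501,  1.6739,  0.0043,  1.5172, -0.5796]), 'qvel': array([-0.0876, -0.0196,  0.0237, -0.0085,  0.0017,  0.0763]), 'joint_efforts': array([ -9.1426, -44.6036, -48.5689,  -3.8835,   0.4089,   0.5435]), 'eef_pos': array([ 0.5066, -0.1682,  0.1919]), 'eef_rot': array([-2.037 , -2.3909, -0.0067]), 'ft_force': array([-1.0792,  4.7755, -0.3264]), 'moment': array([ 0.1616, -0.0311,  0.0389]), 'gripper_width': 0.06039719431989397} [ 0.4913 -0.0949  0.384 ] [ 0.0419 -0.2792 -0.9593]
```

View pics/w1.png

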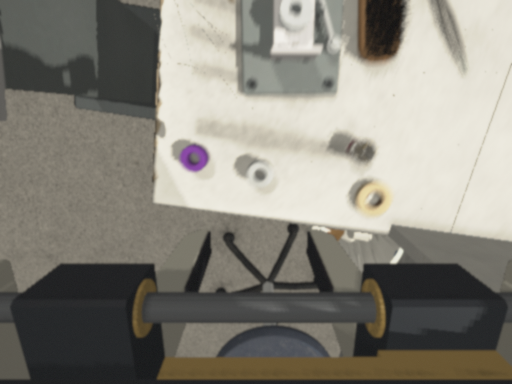

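View pics/s1.png

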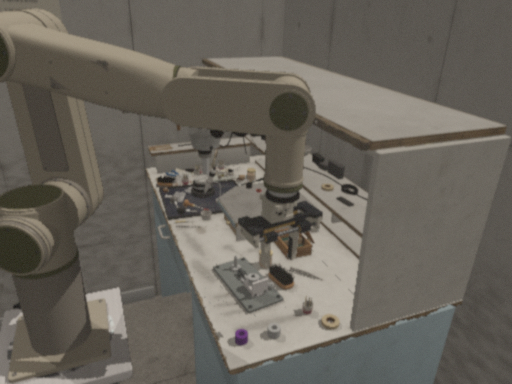

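Run:
```python
from h import *
np.set_printoptions(precision=4,suppress=True)
s=grab('side','s2');f=grab('wrist','w2');st=r.read_state();print(st['eef_pos'],st['eef_rot'],st['qvel'],st['ft_force'])
print(proj(s,st['eef_pos']),proj(f,st['eef_pos']))
print(f['T'])
for u,v in[(259,170),(194,156)]: print(onz(f,u,v,.026))
print(proj(s,[.502,-.175,.026]))
```

```text
[ 0.5023 -0.1752  0.1916] [-2.0565 -2.374   0.001 ] [-0.0516 -0.0111  0.0092 -0.0057  0.0007  0.0031] [-1.4702 -0.3152  0.369 ]
(np.float64(277.0185115734324), np.float64(273.11414333981776)) (np.float64(256.625889374692), np.float64(230.6515456032219))
[[ 0.9893  0.1401  0.0413  0.4917]
 [ 0.146  -0.9493 -0.2785 -0.0941]
 [ 0.0002  0.2815 -0.9596  0.3837]
 [ 0.      0.      0.      1.    ]]
[ 0.5026 -0.1632  0.026 ]
[ 0.4203 -0.1576  0.026 ]
(np.float64(273.7500373769282), np.float64(326.40928681614844))
```

View pics/w2.png

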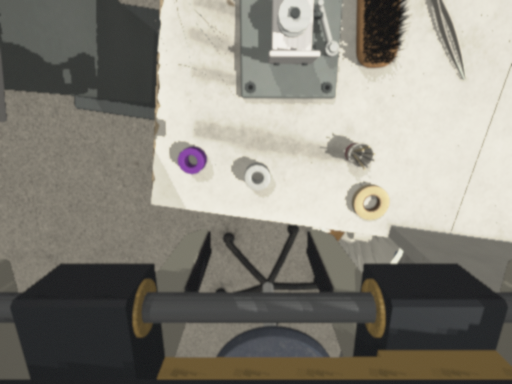

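Run:
```python
from h import *
np.set_printoptions(precision=4,suppress=True)
for i in range(6): r.grab_frame('wrist')
f=grab('wrist','w3');s=grab('side','s3');t=grab('top','t3')
st=r.read_state();print(st['eef_pos'],st['eef_rot'],st['ft_force'])
print(f['T'][:3,3])
w=f['frame'][150:210,225:290,::-1]; cv2.imwrite('pics/w3c.png',cv2.resize(w,None,fx=8,fy=8,interpolation=cv2.INTER_CUBIC))
w=s['frame'][310:350,255:300,::-1]; cv2.imwrite('pics/s3c.png',cv2.resize(w,None,fx=12,fy=12,interpolation=cv2.INTER_CUBIC))
```

```text
[ 0.5018 -0.177   0.1921] [2.0612 2.3707 0.0001] [-0.4296  0.3282 -0.0175]
[ 0.4905 -0.0979  0.3841]
```

View pics/w3c.png

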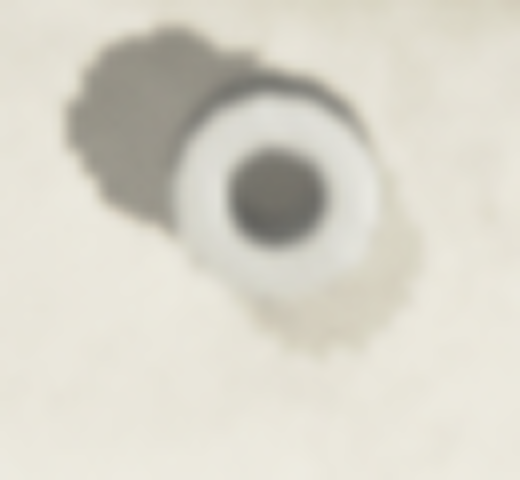

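View pics/s3c.png

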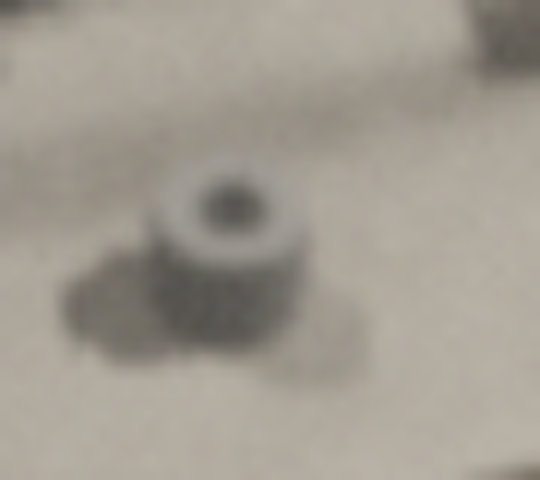

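Run:
```python
from h import *
np.set_printoptions(precision=4,suppress=True)
f=load('w3');s=load('s3')
print(onz(f,259.1,174.0,.026),onz(s,274,326.7,.026))
print(proj(s,[.502,-.177,.026]))
# drive: wide crop of wrist upper for push plate
```

```text
[ 0.5019 -0.1725  0.026 ] [ 0.5022 -0.1762  0.026 ]
(np.float64(274.0698912280993), np.float64(326.94026230374493))
```

Emit:
{"fn": "play_rows", "kwargs": {"increments": [[[0, 0, -20, 0, 0, 0, 60], [0, 3, -45, 0, 0, 0, 60], [0, 3, -70, 0, 0, 0, 60], [0, 3, -95, 0, 0, 0, 60], [0, 3, -120, 0, 0, 0, 60], [0, 3, -140, 0, 0, 0, 60], [0, 3, -150, 0, 0, 0, 60], [0, 3, -150, 0, 0, 0, 60], [0, 3, -150, 0, 0, 0, 60], [0, 3, -150, 0, 0, 0, 60]]]}}

```text
time_s: 2.8
eef_pos: [0.5032, -0.1738, 0.0436]
eef_rot: [2.058, 2.371, 0.001]
ft_force: [0.7, 0.4, 0.3]
gripper_width: 0.0602
```

Run:
```python
from h import *
np.set_printoptions(precision=4,suppress=True)
for i in range(4): r.grab_frame('wrist')
f=grab('wrist','w4');st=r.read_state();print(st['eef_pos'],st['eef_rot'],f['T'])
```

```text
[ 0.5026 -0.1735  0.0427] [2.0587 2.3716 0.0005] [[ 0.9901  0.1344  0.0416  0.4913]
 [ 0.1407 -0.9497 -0.2799 -0.0939]
 [ 0.0019  0.283  -0.9591  0.2349]
 [ 0.      0.      0.      1.    ]]
```

View pics/w4.png

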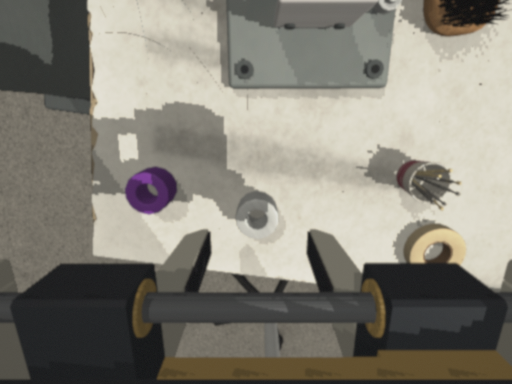

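Run:
```python
from h import *
np.set_printoptions(precision=4,suppress=True)
f=load('w4')
w=f['frame'][180:250,220:300,::-1]; cv2.imwrite('pics/w4c.png',cv2.resize(w,None,fx=8,fy=8,interpolation=cv2.INTER_CUBIC))
for u,v in[(258,212),(258,213),(258,214),(258,216)]: print(onz(f,u,v,.026))
print(proj(f,[.5026,-.1735,.0427]))
```

```text
[ 0.5017 -0.167   0.026 ]
[ 0.5018 -0.1678  0.026 ]
[ 0.5019 -0.1686  0.026 ]
[ 0.5021 -0.1702  0.026 ]
(np.float64(258.0074680385864), np.float64(228.48157094923047))
```

View pics/w4c.png

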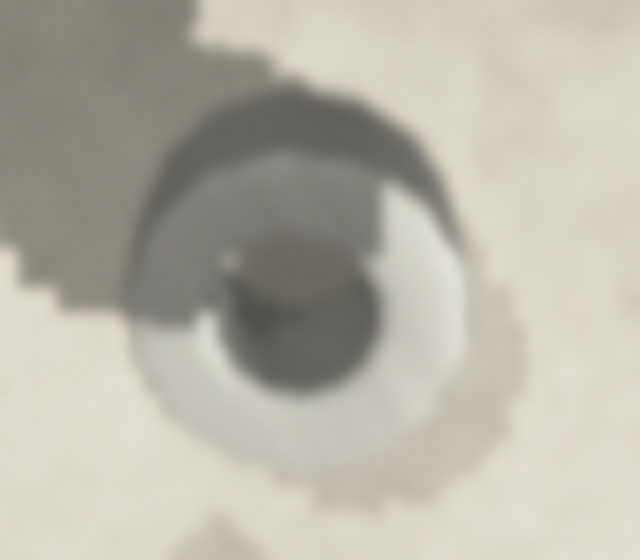

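Emit:
{"fn": "play_rows", "kwargs": {"increments": [[[0, 1, -10, 0, 0, 0, 60], [0, 1, -20, 0, 0, 0, 60], [0, 1, -30, 0, 0, 0, 60], [0, 1, -36, 0, 0, 0, 60], [0, 1, -36, 0, 0, 0, 60], [0, 1, -36, 0, 0, 0, 60], [0, 1, -36, 0, 0, 0, 20], [0, 1, -36, 0, 0, 0, 20], [0, 1, -36, 0, 0, 0, 20], [0, 1, -36, 0, 0, 0, 20]]]}}

```text
time_s: 4.05
eef_pos: [0.5023, -0.1724, 0.0063]
eef_rot: [2.059, 2.372, 0.0]
ft_force: [-0.1, -0.1, 0.5]
gripper_width: 0.0328
```

Run:
```python
from h import *
np.set_printoptions(precision=4,suppress=True)
f=grab('wrist','w5');st=r.read_state();print(st['eef_pos'],st['eef_rot'],st['gripper_width'],st['ft_force'])
w=f['frame'][160:270,180:340,::-1]; cv2.imwrite('pics/w5c.png',cv2.resize(w,None,fx=5,fy=5,interpolation=cv2.INTER_CUBIC))
```

```text
[ 0.5023 -0.1724  0.0063] [2.0592 2.3721 0.0002] 0.028565572670623984 [ 0.0156  0.6206 -0.5387]
```

View pics/w5c.png

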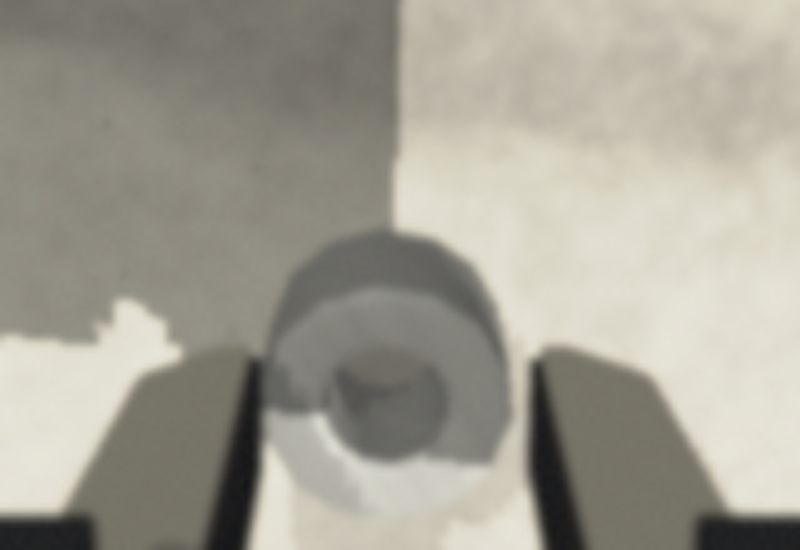

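Run:
```python
from h import *
np.set_printoptions(precision=4,suppress=True)
f=grab('wrist','w6');st=r.read_state();print(st['eef_pos'],st['gripper_width'],st['ft_force'],st['time_s'])
w=f['frame'][160:270,180:340,::-1]; cv2.imwrite('pics/w6c.png',cv2.resize(w,None,fx=5,fy=5,interpolation=cv2.INTER_CUBIC))
print(proj(f,st['eef_pos']),proj(f,[.502,-.1725,.026]),proj(f,[.502,-.1755,.026]))
```

```text
[ 0.5022 -0.1723  0.0062] 0.024784678803001007 [-0.5026  0.1029 -0.888 ] 4.15
(np.float64(258.12327901387914), np.float64(228.62564686362788)) (np.float64(257.752207390873), np.float64(240.66067202466013)) (np.float64(257.11013008876324), np.float64(244.82563662605787))
```

View pics/w6c.png

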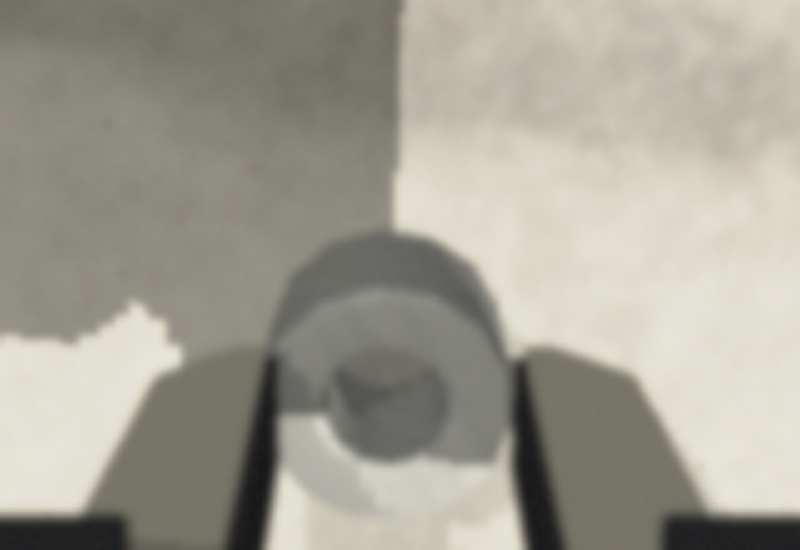

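Emit:
{"fn": "play_rows", "kwargs": {"increments": [[[0, 0, 0, 0, 0, 0, 20], [0, 0, 0, 0, 0, 0, 20], [0, 0, 0, 0, 0, 0, 20], [0, 0, 0, 0, 0, 0, 20], [0, 0, 20, 0, 0, 0, 20], [0, 0, 50, 0, 0, 0, 20], [0, 0, 80, 0, 0, 0, 20], [0, 0, 105, 0, 0, 0, 20], [0, 0, 120, 0, 0, 0, 20], [0, 0, 120, 0, 0, 0, 20]]]}}

```text
time_s: 5.15
eef_pos: [0.5038, -0.173, 0.1285]
eef_rot: [2.057, 2.369, 0.002]
ft_force: [0.9, 0.1, -0.1]
gripper_width: 0.02
```

Run:
```python
from h import *
np.set_printoptions(precision=4,suppress=True)
f=grab('wrist','w7');st=r.read_state();print(st['eef_pos'],st['gripper_width'],st['ft_force'],st['time_s'])
```

```text
[ 0.5027 -0.1725  0.1265] 0.019780649668255046 [-0.3832  1.1377 -0.5039] 5.2
```

View pics/w7.png

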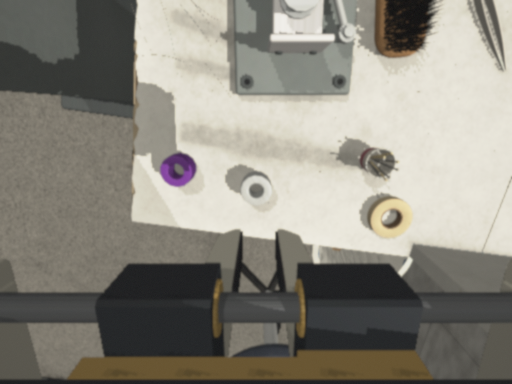

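Run:
```python
from h import *
np.set_printoptions(precision=4,suppress=True)
for i in range(4): r.grab_frame('wrist')
f=grab('wrist','w8');s=grab('side','s8');t=grab('top','t8');st=r.read_state();print(st['eef_pos'],st['eef_rot'])
def crop(f,u,v,h,k,n):
    w=f['frame'][v-h:v+h,u-h:u+h,::-1];cv2.imwrite(f'pics/{n}.png',cv2.resize(w,None,fx=k,fy=k,interpolation=cv2.INTER_CUBIC))
crop(f,258,215,60,5,'w8c');crop(s,274,326,20,12,'s8c')
for tag,g in(('w',f),('s',s),('t',t)): print(tag,proj(g,st['eef_pos']),proj(g,[.502,-.1725,.026]))
```

```text
[ 0.5015 -0.172   0.1248] [-2.0582 -2.371   0.0009]
w (np.float64(258.79845299648485), np.float64(229.48391998857272)) (np.float64(259.3552429696615), np.float64(193.10527014684115))
s (np.float64(274.843847930401), np.float64(294.79404873444787)) (np.float64(273.35164458201064), np.float64(325.74793223885695))
t (np.float64(338.6713971756673), np.float64(216.58921118496627)) (np.float64(331.91866924683904), np.float64(220.11065155547703))
```

View pics/w8c.png

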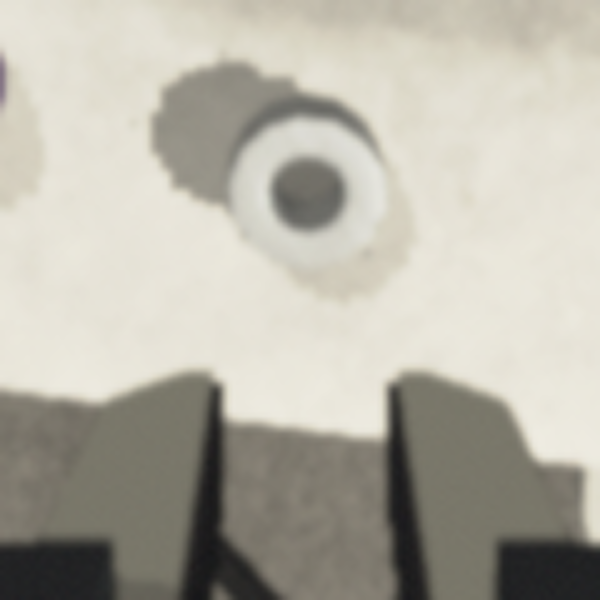

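View pics/s8.png

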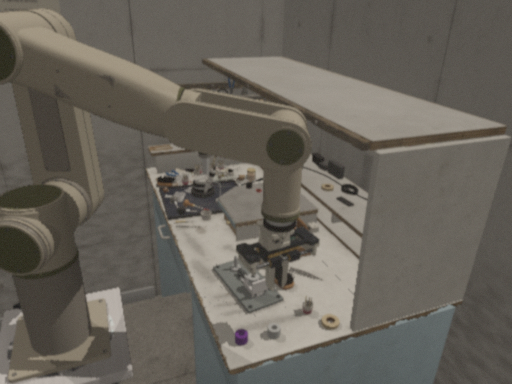

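View pics/s8c.png

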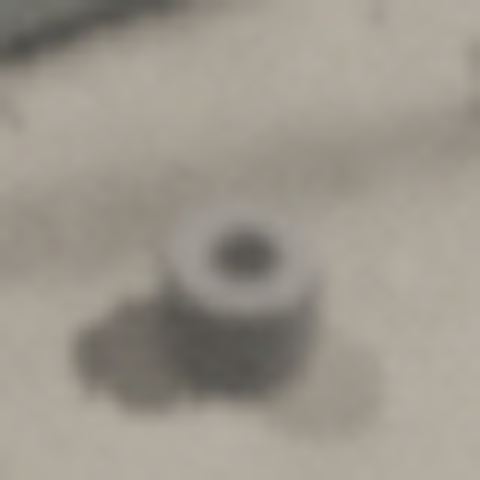

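Run:
```python
from h import *
s=load('s8');t=load('t8')
w=s['frame'][220:320,220:345,::-1].copy()
w=cv2.resize(w,None,fx=6,fy=6,interpolation=cv2.INTER_CUBIC)
u,v=proj(s,[.5015,-.172,.1248]);cv2.drawMarker(w,(int((u-220)*6),int((v-220)*6)),(0,0,255),0,20,1)
cv2.imwrite('pics/s8d.png',w)
w=cv2.resize(t['frame'][130:270,200:360,::-1].copy(),None,fx=5,fy=4.2,interpolation=cv2.INTER_CUBIC);cv2.imwrite('pics/t8c.png',w)
```

```text
(no output)
```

View pics/s8d.png

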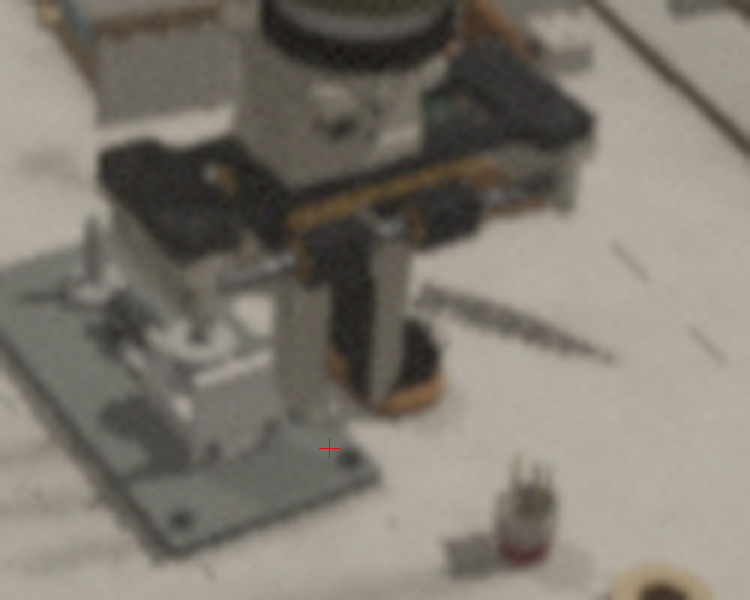

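View pics/t8c.png

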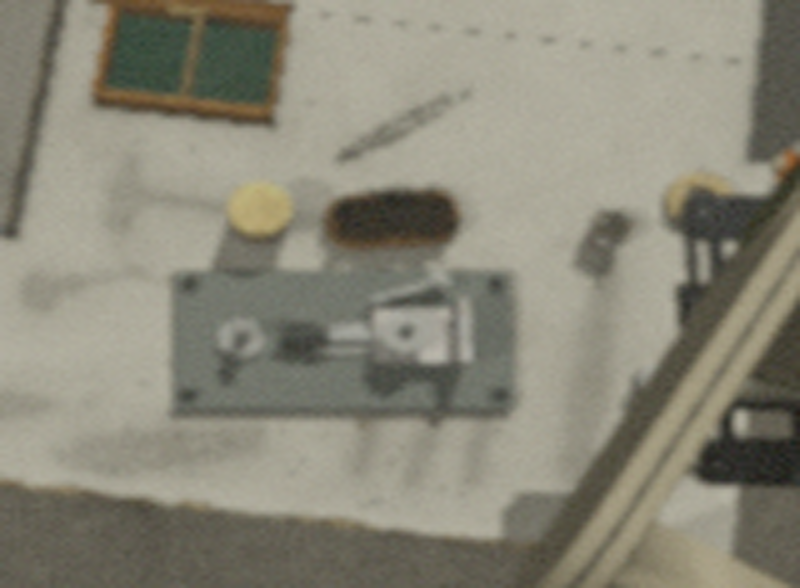

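Emit:
{"fn": "play_rows", "kwargs": {"increments": [[[0, 0, 0, 0, 0, 0, 60], [0, 0, 0, 0, 0, 0, 60], [0, 0, -20, 0, 0, 0, 60], [0, 0, -50, 0, 0, 0, 60], [0, 0, -80, 0, 0, 0, 60], [0, 0, -105, 0, 0, 0, 60], [0, 0, -120, 0, 0, 0, 60], [0, 0, -120, 0, 0, 0, 60], [0, 0, -120, 0, 0, 0, 60], [0, 0, -120, 0, 0, 0, 60]]]}}

```text
time_s: 6.55
eef_pos: [0.5035, -0.1729, 0.0078]
eef_rot: [2.058, 2.37, 0.001]
ft_force: [-0.2, 0.6, -0.5]
gripper_width: 0.0602
```

Run:
```python
from h import *
np.set_printoptions(precision=4,suppress=True)
for i in range(3): r.grab_frame('wrist')
s=grab('side','s9');f=grab('wrist','w9');st=r.read_state();p=st['eef_pos'];print(p,st['gripper_width'],st['ft_force'],st['joint_pos'])
w=s['frame'][250:350,215:340,::-1].copy()
w=cv2.resize(w,None,fx=6,fy=6,interpolation=cv2.INTER_CUBIC)
u,v=proj(s,p);cv2.drawMarker(w,(int((u-215)*6),int((v-250)*6)),(0,0,255),0,20,1)
u,v=proj(s,p+[0,0,.02]);cv2.drawMarker(w,(int((u-215)*6),int((v-250)*6)),(0,255,0),0,20,1)
cv2.imwrite('pics/s9c.png',w)
```

```text
[ 0.5028 -0.1726  0.0069] 0.059700354119396365 [-0.0764  0.3826 -0.4648] [-0.4271  0.1183  1.8554  0.      1.1664 -0.5682]
```

View pics/s9c.png

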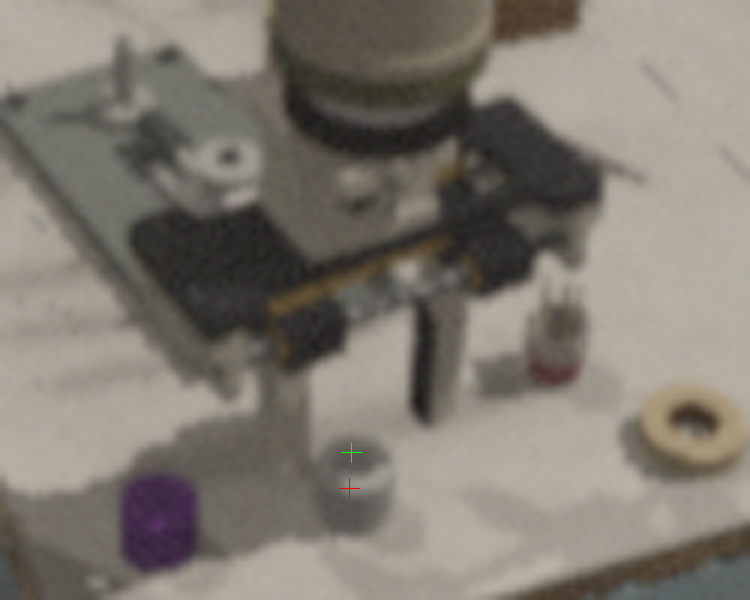

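View pics/w9.png

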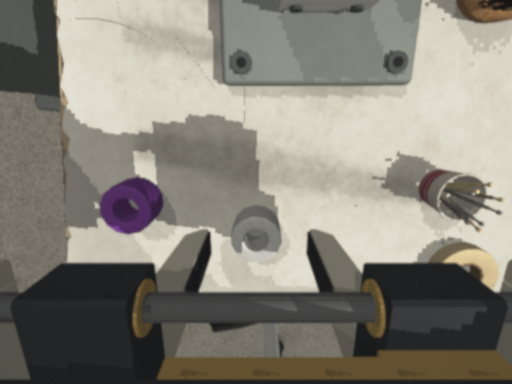

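Emit:
{"fn": "play_rows", "kwargs": {"increments": [[[0, 0, -4, 0, 0, 0, 60], [0, 0, -8, 0, 0, 0, 60], [0, 0, -12, 0, 0, 0, 60], [0, 0, -15, 0, 0, 0, 60], [0, 0, -17, 0, 0, 0, 60], [0, 0, -18, 0, 0, 0, 60], [0, 0, -18, 0, 0, 0, 60], [0, 0, -18, 0, 0, 0, 60], [0, 0, -18, 0, 0, 0, 60], [0, 0, -18, 0, 0, 0, 60]]]}}

```text
time_s: 7.8
eef_pos: [0.5023, -0.1724, -0.0118]
eef_rot: [2.059, 2.372, 0.0]
ft_force: [-0.9, -0.3, -0.9]
gripper_width: 0.0599
```

Run:
```python
from h import *
np.set_printoptions(precision=4,suppress=True)
s=grab('side','s10');f=grab('wrist','w10');st=r.read_state();p=st['eef_pos'];print(p,st['gripper_width'],st['ft_force'],st['joint_pos'])
w=s['frame'][250:350,215:340,::-1].copy()
w=cv2.resize(w,None,fx=6,fy=6,interpolation=cv2.INTER_CUBIC)
cv2.imwrite('pics/s10c.png',w)
w=f['frame'][180:290,170:340,::-1]; cv2.imwrite('pics/w10c.png',cv2.resize(w,None,fx=4.5,fy=4.5,interpolation=cv2.INTER_CUBIC))
```

```text
[ 0.5022 -0.1723 -0.0118] 0.05995905201722168 [-0.5364  0.4669 -0.6782] [-0.4271  0.1461  1.8639  0.      1.1314 -0.5682]
```

View pics/s10c.png

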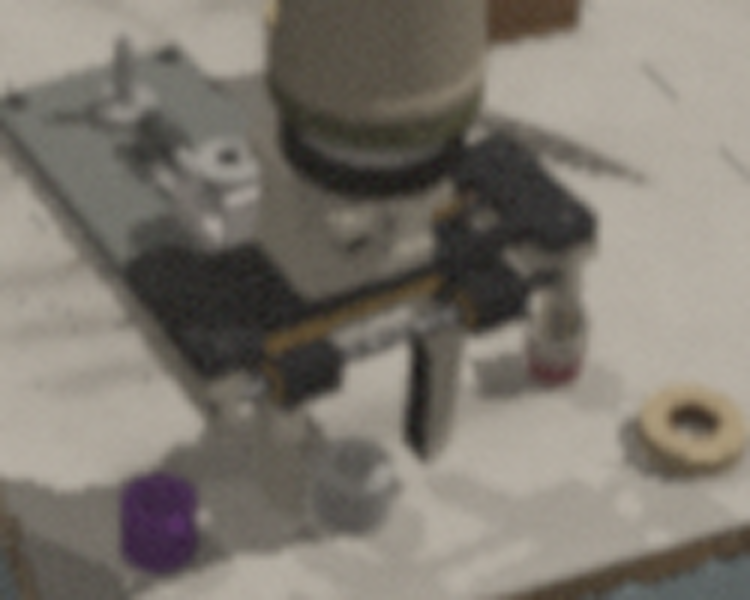

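View pics/w10c.png

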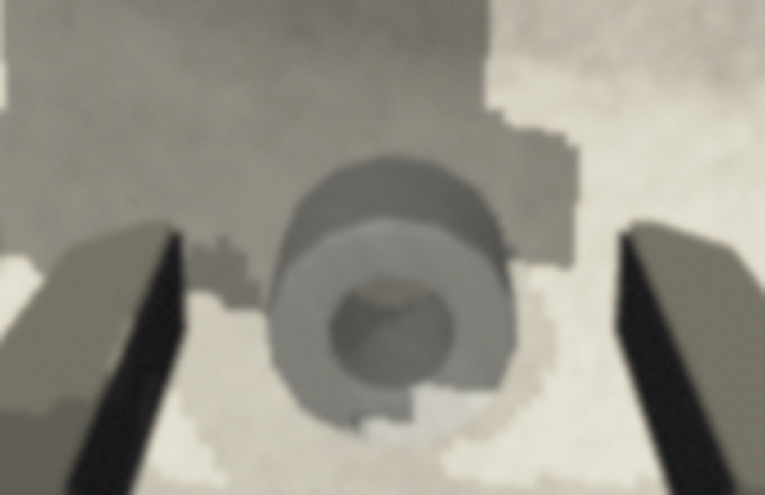

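Emit:
{"fn": "play_rows", "kwargs": {"increments": [[[0, 0, -3, 0, 0, 0, 60], [0, 0, -6, 0, 0, 0, 60], [0, 0, -8, 0, 0, 0, 60], [0, 0, -8, 0, 0, 0, 60], [0, 0, -8, 0, 0, 0, 20], [0, 0, -8, 0, 0, 0, 20], [0, 0, -8, 0, 0, 0, 20], [0, 0, -8, 0, 0, 0, 20], [0, 0, -8, 0, 0, 0, 20], [0, 0, -8, 0, 0, 0, 20]]]}}

```text
time_s: 8.9
eef_pos: [0.5022, -0.1723, -0.0198]
eef_rot: [2.059, 2.372, 0.0]
ft_force: [-0.4, -1.0, 0.4]
gripper_width: 0.0336
```

Run:
```python
from h import *
np.set_printoptions(precision=4,suppress=True)
for i in range(3): r.grab_frame('wrist')
s=grab('side','s11');f=grab('wrist','w11');st=r.read_state();p=st['eef_pos'];print(p,st['gripper_width'],st['ft_force'])
w=s['frame'][250:350,215:340,::-1].copy()
w=cv2.resize(w,None,fx=6,fy=6,interpolation=cv2.INTER_CUBIC)
cv2.imwrite('pics/s11c.png',w)
w=f['frame'][180:290,170:340,::-1]; cv2.imwrite('pics/w11c.png',cv2.resize(w,None,fx=4.5,fy=4.5,interpolation=cv2.INTER_CUBIC))
```

```text
[ 0.5022 -0.1723 -0.0199] 0.03318564648055862 [-0.8929  0.5653  0.973 ]
```

View pics/s11c.png

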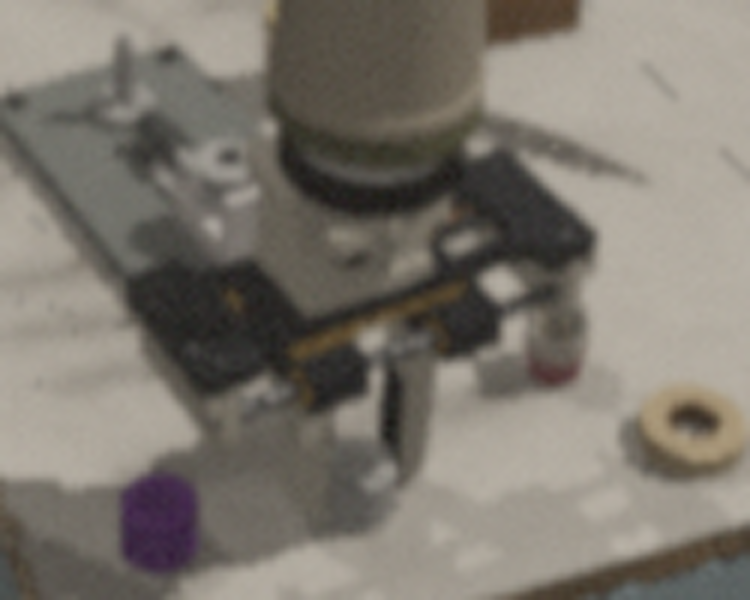

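View pics/w11c.png

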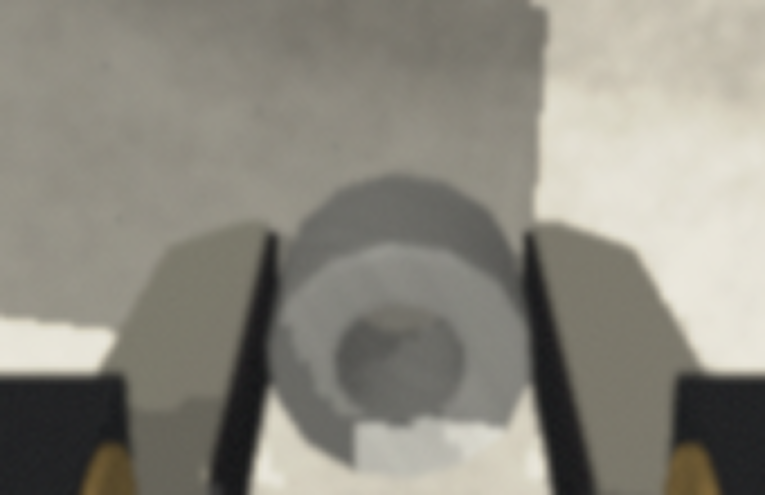

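Emit:
{"fn": "play_rows", "kwargs": {"increments": [[[0, 0, 10, 0, 0, 0, 20], [0, 0, 30, 0, 0, 0, 20], [0, 0, 60, 0, 0, 0, 20], [0, 10, 90, 0, 0, 0, 20], [0, 40, 115, 0, 0, 0, 20], [0, 80, 120, 0, 0, 0, 20], [0, 120, 120, 0, 0, 0, 20], [0, 160, 120, 0, 0, 0, 20], [0, 190, 120, 0, 0, 0, 20], [0, 200, 120, 0, 0, 0, 20]]]}}

```text
time_s: 10.15
eef_pos: [0.5019, 0.0304, 0.1007]
eef_rot: [-2.056, -2.375, -0.001]
ft_force: [-0.6, -0.1, 0.1]
gripper_width: 0.0337
```

Run:
```python
from h import *
np.set_printoptions(precision=4,suppress=True)
for i in range(8): r.grab_frame('wrist')
s=grab('side','s12');f=grab('wrist','w12');t=grab('top','t12');st=r.read_state();p=st['eef_pos'];print(p,st['eef_rot'],st['gripper_width'],st['ft_force'],f['T'])
```

```text
[0.5021 0.027  0.1   ] [-2.0607 -2.3712  0.0002] 0.033355259432875775 [-0.1901 -0.5776 -0.4282] [[ 0.9903  0.1333  0.0397  0.4911]
 [ 0.1391 -0.95   -0.2795  0.1063]
 [ 0.0005  0.2823 -0.9593  0.292 ]
 [ 0.      0.      0.      1.    ]]
```

View pics/w12.png

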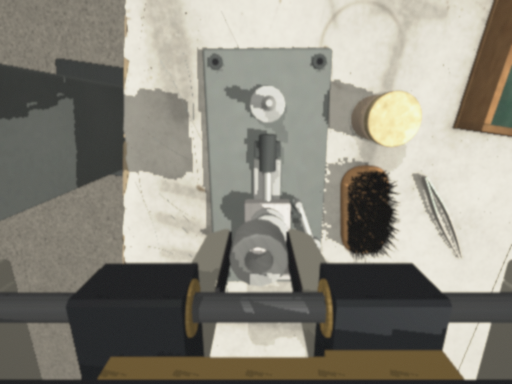

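View pics/s12.png

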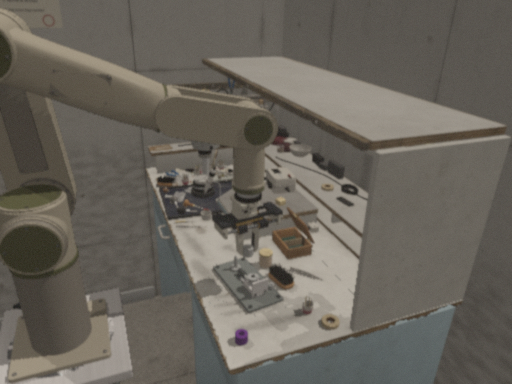

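Run:
```python
from h import *
np.set_printoptions(precision=4,suppress=True)
f=load('w12')
w=f['frame'][70:140,230:305,::-1]; cv2.imwrite('pics/w12a.png',cv2.resize(w,None,fx=8,fy=8,interpolation=cv2.INTER_CUBIC))
w=f['frame'][200:290,205:320,::-1]; cv2.imwrite('pics/w12b.png',cv2.resize(w,None,fx=6,fy=6,interpolation=cv2.INTER_CUBIC))
w=f['frame'][30:250,190:345,::-1]; cv2.imwrite('pics/w12d.png',cv2.resize(w,None,fx=2.7,fy=2.7,interpolation=cv2.INTER_CUBIC))
s=load('s12');w=s['frame'][225:315,200:300,::-1]; cv2.imwrite('pics/s12c.png',cv2.resize(w,None,fx=6,fy=6,interpolation=cv2.INTER_CUBIC))
```

```text
(no output)
```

View pics/w12a.png

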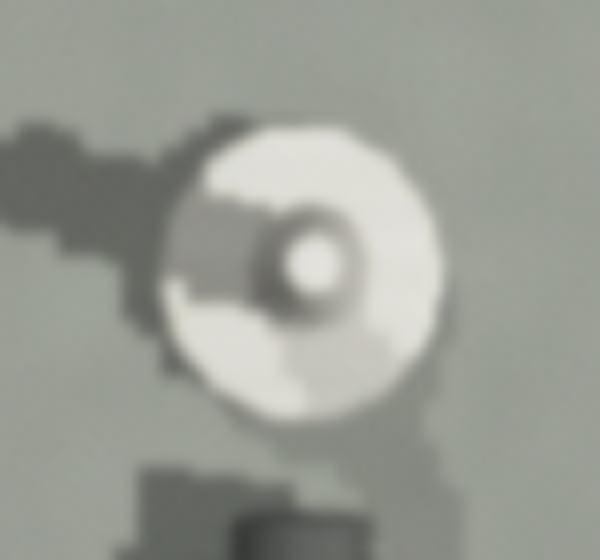

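View pics/w12b.png

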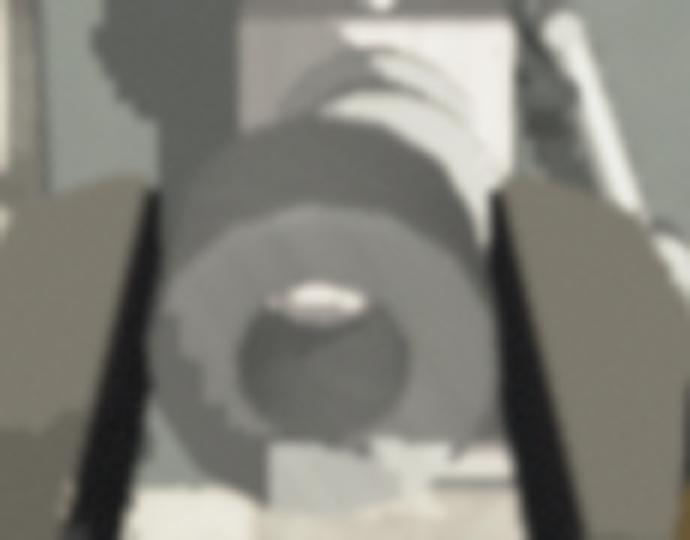

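View pics/w12d.png

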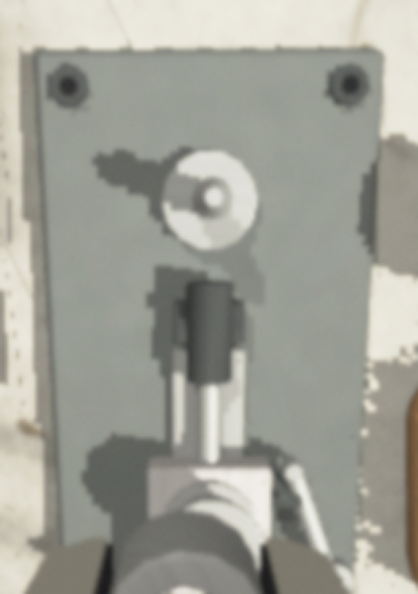

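View pics/s12c.png

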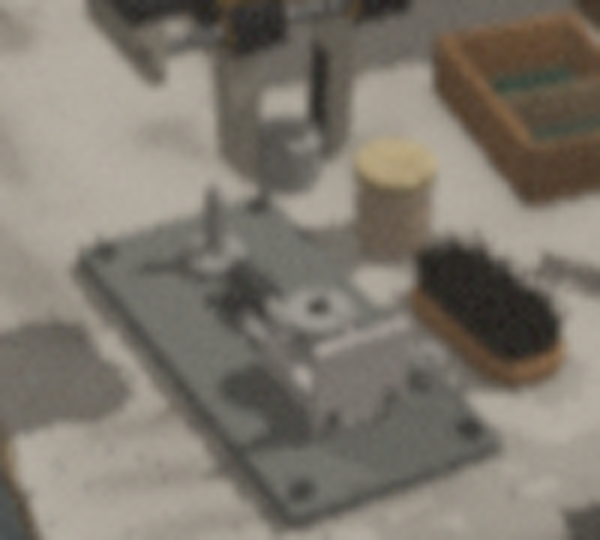

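Run:
```python
from h import *
np.set_printoptions(precision=4,suppress=True)
f=load('w12');s=load('s12');t=load('t12')
print('top',onz(f,268.8,102.4,.062),onz(s,200+213/6-.4,225+190/6-.4,.062))
print('shoulder',onz(f,267.3,103.6,.02),onz(s,200+217/6-.4,225+253/6-.4,.02))
print('ring',onz(f,258.6,258.8,.146))
c=lambda X,Y:(200+X/5-.4,130+Y/4.2-.4)
t8=load('t8');print('t8 top/shoulder',onz(t8,*c(242,338),.02))
# corners with wrist (far edge) at z .012
d=lambda X,Y:(190+X/2.7-.3,30+Y/2.7-.3)
for n,P in(('TL',(36,50)),('TR',(383,48)),('holeL',(68,85)),('holeR',(350,85))): print(n,onz(f,*d(*P),.012))
print('side ring ctr',onz(s,200+290/6-.4,225+155/6-.4,.133), proj(s,[.502,.027,.133]))
```

```text
top [0.498  0.1141 0.062 ] [0.4953 0.1058 0.062 ]
shoulder [0.4981 0.1143 0.02  ] [0.4988 0.109  0.02  ]
ring [0.5023 0.0277 0.146 ]
t8 top/shoulder [0.4969 0.113  0.02  ]
TL [0.4356 0.1525 0.012 ]
TR [0.5472 0.1687 0.012 ]
holeL [0.4469 0.1435 0.012 ]
holeR [0.5387 0.1564 0.012 ]
side ring ctr [0.5044 0.0221 0.133 ] (np.float64(246.54584459286409), np.float64(249.6944981492936))
```

Emit:
{"fn": "play_rows", "kwargs": {"increments": [[[-1, 20, 0, 0, 0, 0, 20], [-2, 40, 0, 0, 0, 0, 20], [-3, 60, 0, 0, 0, 0, 20], [-4, 75, -10, 0, 0, 0, 20], [-4, 83, -20, 0, 0, 0, 20], [-4, 86, -30, 0, 0, 0, 20], [-4, 86.5, -40, 0, 0, 0, 20], [-4, 86.5, -44, 0, 0, 0, 20], [-4, 86.5, -46, 0, 0, 0, 20], [-4, 86.5, -46, 0, 0, 0, 20]]]}}

```text
time_s: 11.7
eef_pos: [0.4981, 0.1137, 0.0538]
eef_rot: [-2.06, -2.372, 0.001]
ft_force: [-0.2, -0.3, -0.5]
gripper_width: 0.0336
```

Run:
```python
from h import *
np.set_printoptions(precision=4,suppress=True)
for i in range(8): r.grab_frame('wrist')
s=grab('side','s13');f=grab('wrist','w13');t=grab('top','t13');st=r.read_state();p=st['eef_pos'];print(p,st['gripper_width'],st['ft_force'])
w=f['frame'][190:300,190:330,::-1]; cv2.imwrite('pics/w13b.png',cv2.resize(w,None,fx=5,fy=5,interpolation=cv2.INTER_CUBIC))
w=s['frame'][215:305,190:290,::-1]; cv2.imwrite('pics/s13c.png',cv2.resize(w,None,fx=6,fy=6,interpolation=cv2.INTER_CUBIC))
```

```text
[0.4982 0.1143 0.0541] 0.03410903107659733 [-0.2615  0.314  -0.4681]
```

View pics/w13b.png

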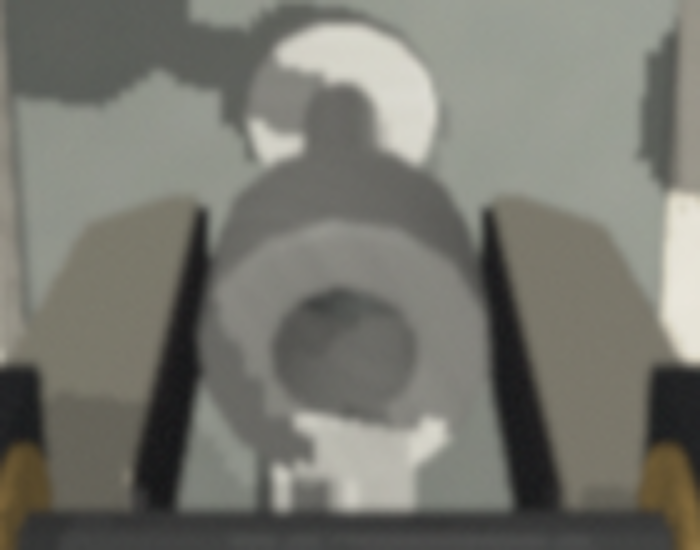

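View pics/s13c.png

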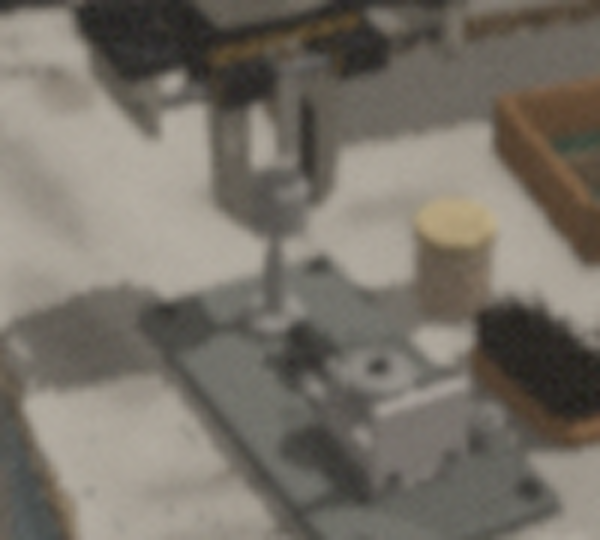

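Run:
```python
from h import *
np.set_printoptions(precision=4,suppress=True)
f=load('w13');s=load('s13')
print('ring',onz(f,258.6,259.6,.100)); print('shoulder',onz(f,258,211,.02),onz(f,258,213,.02))
# predicted shoulder circle from spindle at .498,.114
for c in([.498,.114],[.498,.117]):
  print([np.round((np.array(proj(f,[c[0]+.016*np.cos(a),c[1]+.016*np.sin(a),.02]))-190+.4)*5) for a in(0,np.pi/2+.14,np.pi)])
# side: spindle axis vs ring axis
print('spindle axis at z.05',np.round((np.array(proj(s,[.498,.114,.062]))-[190,215])*6),'ring bottom',np.round((np.array(proj(s,[.4982,.1143,.074]))-[190,215])*6))
```

```text
ring [0.4984 0.1146 0.1   ]
shoulder [0.4979 0.1157 0.02  ] [0.4981 0.1139 0.02  ]
[array([436., 129.]), array([341.,  24.]), array([245., 104.])]
[array([439., 112.]), array([344.,   6.]), array([248.,  87.])]
spindle axis at z.05 [270. 238.] ring bottom [271. 218.]
```

Emit:
{"fn": "play_rows", "kwargs": {"increments": [[[0, 0, -5, 0, 0, 0, 20], [0, 0, -10, 0, 0, 0, 20], [0, 0, -15, 0, 0, 0, 20], [0, 0, -20, 0, 0, 0, 20], [0, 0, -24, 0, 0, 0, 20], [0, 0, -28, 0, 0, 0, 20], [0, 0, -32, 0, 0, 0, 20], [0, 0, -34, 0, 0, 0, 20], [0, 0, -35, 0, 0, 0, 20], [0, 0, -35, 0, 0, 0, 20]]]}}

```text
time_s: 13.25
eef_pos: [0.4981, 0.1142, 0.019]
eef_rot: [-2.059, -2.372, 0.0]
ft_force: [1.1, 0.5, -0.5]
gripper_width: 0.0338
```

Run:
```python
from h import *
np.set_printoptions(precision=4,suppress=True)
r.grab_frame('side')
s=grab('side','s14');f=grab('wrist','w14');st=r.read_state();p=st['eef_pos'];print(p,st['gripper_width'],st['ft_force'],st['moment'])
w=f['frame'][190:300,190:330,::-1]; cv2.imwrite('pics/w14b.png',cv2.resize(w,None,fx=5,fy=5,interpolation=cv2.INTER_CUBIC))
```

```text
[0.4983 0.1142 0.0193] 0.03370899112950724 [-0.2352 -0.772  -1.0894] [-0.0406 -0.1017 -0.016 ]
```

View pics/w14b.png

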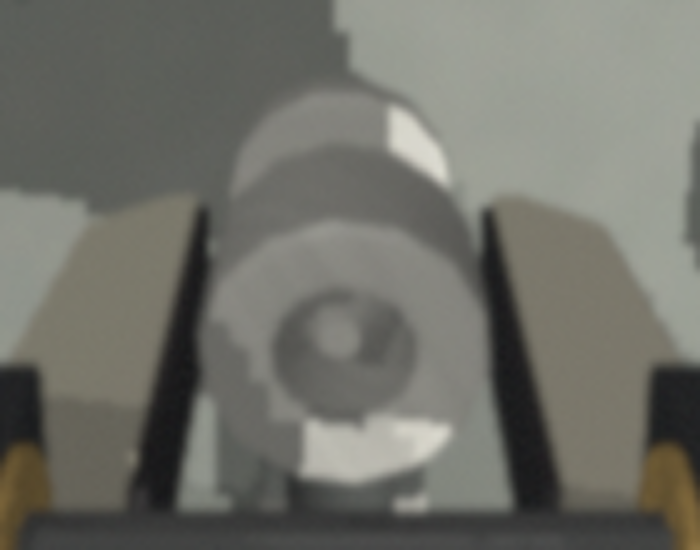

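Emit:
{"fn": "play_rows", "kwargs": {"increments": [[[0, 0, -4, 0, 0, 0, 20], [0, 0, -8, 0, 0, 0, 20], [0, 0, -11, 0, 0, 0, 20], [0, 0, -14, 0, 0, 0, 20], [0, 0, -16, 0, 0, 0, 20], [0, 0, -17, 0, 0, 0, 20], [0, 0, -18, 0, 0, 0, 20], [0, 0, -18.5, 0, 0, 0, 20], [0, 0, -18.5, 0, 0, 0, 20], [0, 0, -18.5, 0, 0, 0, 20]]]}}

```text
time_s: 14.4
eef_pos: [0.4983, 0.1142, 0.0007]
eef_rot: [2.059, 2.372, 0.0]
ft_force: [-0.3, 0.5, -1.3]
gripper_width: 0.0336
```

Run:
```python
from h import *
np.set_printoptions(precision=4,suppress=True)
f=grab('wrist','w15');st=r.read_state();p=st['eef_pos'];print(p,st['gripper_width'],st['ft_force'],st['moment'])
w=f['frame'][190:300,190:330,::-1]; cv2.imwrite('pics/w15b.png',cv2.resize(w,None,fx=5,fy=5,interpolation=cv2.INTER_CUBIC))
```

```text
[0.4982 0.1142 0.0007] 0.03361237990900267 [ 0.5049  0.419  -1.2537] [-0.0547 -0.0522  0.0128]
```

View pics/w15b.png

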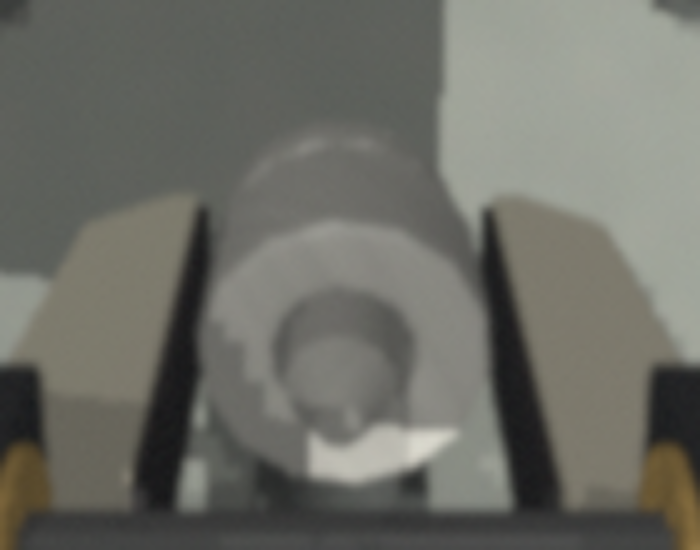

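Emit:
{"fn": "play_rows", "kwargs": {"increments": [[[0, 0, 0, 0, 0, 0, 60], [0, 0, 0, 0, 0, 0, 60], [0, 0, 0, 0, 0, 0, 60], [0, 0, 0, 0, 0, 0, 60], [0, 0, 0, 0, 0, 0, 60], [0, 0, 0, 0, 0, 0, 60], [0, 0, 10, 0, 0, 0, 60], [0, 0, 30, 0, 0, 0, 60], [0, 0, 60, 0, 0, 0, 60], [0, 0, 90, 0, 0, 0, 60]]]}}

```text
time_s: 15.45
eef_pos: [0.4977, 0.1142, 0.0919]
eef_rot: [-2.059, -2.372, 0.001]
ft_force: [0.0, -1.1, -0.5]
gripper_width: 0.06
```

Run:
```python
from h import *
np.set_printoptions(precision=4,suppress=True)
f=grab('wrist','w16');s=grab('side','s16');st=r.read_state();p=st['eef_pos'];print(p,st['gripper_width'],st['ft_force'],st['moment'])
w=f['frame'][150:300,160:360,::-1]; cv2.imwrite('pics/w16b.png',cv2.resize(w,None,fx=4,fy=4,interpolation=cv2.INTER_CUBIC))
w=s['frame'][215:315,190:310,::-1]; cv2.imwrite('pics/s16c.png',cv2.resize(w,None,fx=6,fy=6,interpolation=cv2.INTER_CUBIC))
```

```text
[0.5018 0.1147 0.0964] 0.059808506051303084 [ 0.2793 -0.1191 -0.0085] [-0.006  -0.1265  0.0303]
```

View pics/w16b.png

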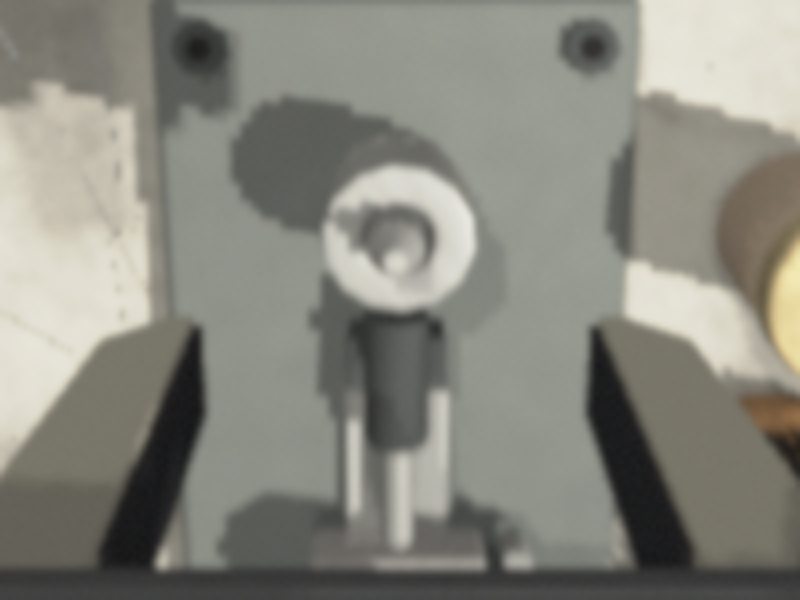

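View pics/s16c.png

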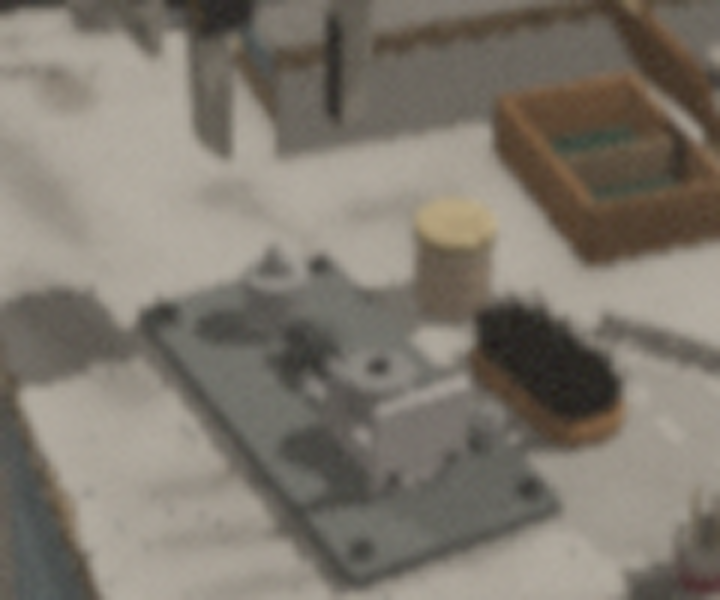

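Emit:
{"fn": "play_rows", "kwargs": {"increments": [[[0, 0, 20, 0, 0, 0, 40], [0, 0, 40, 0, 0, 0, 20], [4, -30, 40, 0, 0, 0, 0], [10, -70, 40, 0, 0, 0, 0], [16, -110, 40, 0, 0, 0, 0], [22, -150, 40, 0, 0, 0, 0], [28, -185, 40, 0, 0, 0, 0], [28, -196, 40, 0, 0, 0, 0], [28, -196, 30, 0, 0, 0, 0], [28, -196, 10, 0, 0, 0, 0]]]}}

```text
time_s: 16.55
eef_pos: [0.5272, -0.0813, 0.1012]
eef_rot: [2.059, 2.37, 0.003]
ft_force: [-0.5, -0.2, -0.1]
gripper_width: 0.0004
```

Run:
```python
from h import *
np.set_printoptions(precision=4,suppress=True)
for i in range(6): r.grab_frame('side')
f=grab('wrist','w17');s=grab('side','s17');st=r.read_state();p=st['eef_pos'];print(p,st['gripper_width'],st['ft_force'],st['time_s'])
```

```text
[ 0.5268 -0.0813  0.1015] 0.0004498194628189507 [-0.5053  1.151  -0.1514] 16.95
```

View pics/w17.png

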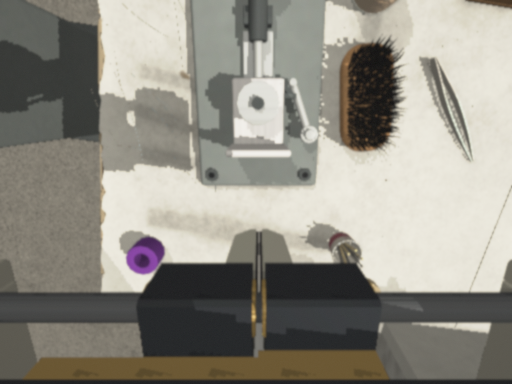

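View pics/s17.png

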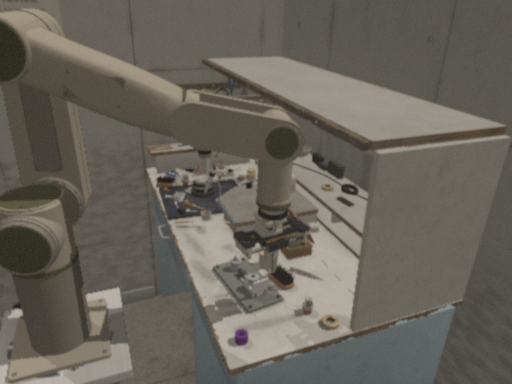

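Run:
```python
from h import *
np.set_printoptions(precision=4,suppress=True)
f=load('w17')
w=f['frame'][130:190,215:310,::-1]; cv2.imwrite('pics/w17c.png',cv2.resize(w,None,fx=8,fy=8,interpolation=cv2.INTER_CUBIC))
for p in([.5197,-.0353,.066],[.5197-.026*.99,-.0353-.026*.142,.066],[.5197+.026*.99,-.0353+.026*.142,.066]): print((np.array(proj(f,p))-[215,130]+.4)*8)
```

```text
[346.2907 219.5759]
[ 82.2162 219.6723]
[610.2926 219.4795]
```

View pics/w17c.png

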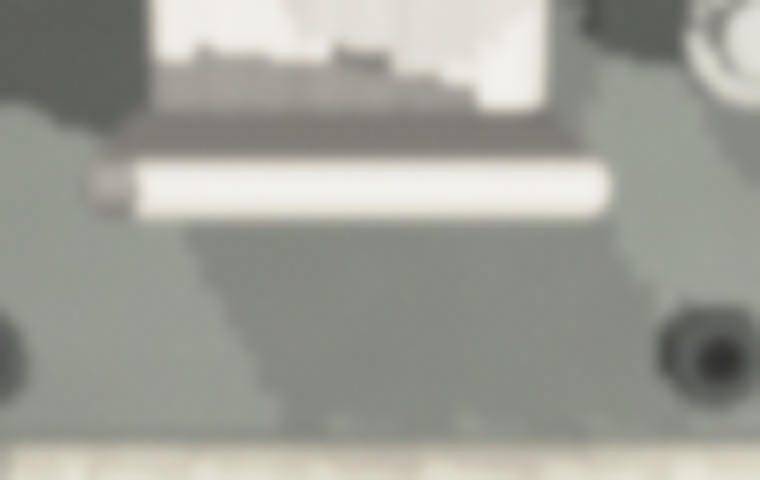

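Emit:
{"fn": "play_rows", "kwargs": {"increments": [[[0, 0, -20, 0, 0, 0, 0], [0, 0, -45, 0, 0, 0, 0], [0, 0, -70, 0, 0, 0, 0], [0, 0, -85, 0, 0, 0, 0], [0, 0, -90, 0, 0, 0, 0], [0, 0, -90, 0, 0, 0, 0], [-1.4, 10, -90, 0, 0, 0, 0], [-2.9, 20, -90, 0, 0, 0, 0], [-4.3, 30, -90, 0, 0, 0, 0], [-4.3, 30, -90, 0, 0, 0, 0]]]}}

```text
time_s: 17.95
eef_pos: [0.522, -0.0502, 0.0111]
eef_rot: [2.057, 2.374, 0.001]
ft_force: [0.4, 0.1, -0.4]
gripper_width: 0.0005
```

Run:
```python
from h import *
np.set_printoptions(precision=4,suppress=True)
for i in range(3): r.grab_frame('side')
f=grab('wrist','w18');s=grab('side','s18');st=r.read_state();p=st['eef_pos'];print(p,st['gripper_width'],st['ft_force'],st['time_s'])
w=f['frame'][130:290,170:340,::-1]; cv2.imwrite('pics/w18c.png',cv2.resize(w,None,fx=3.7,fy=3.7,interpolation=cv2.INTER_CUBIC))
w=s['frame'][230:315,200:320,::-1]; cv2.imwrite('pics/s18c.png',cv2.resize(w,None,fx=6,fy=6,interpolation=cv2.INTER_CUBIC))
```

```text
[ 0.5219 -0.052   0.0106] 0.00025628010874230445 [ 0.3942 -0.1089 -0.0988] 18.2
```

View pics/w18c.png

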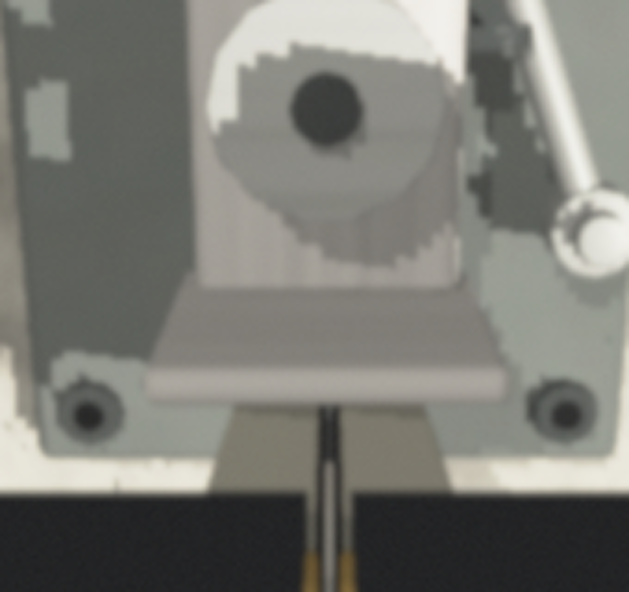

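View pics/s18c.png

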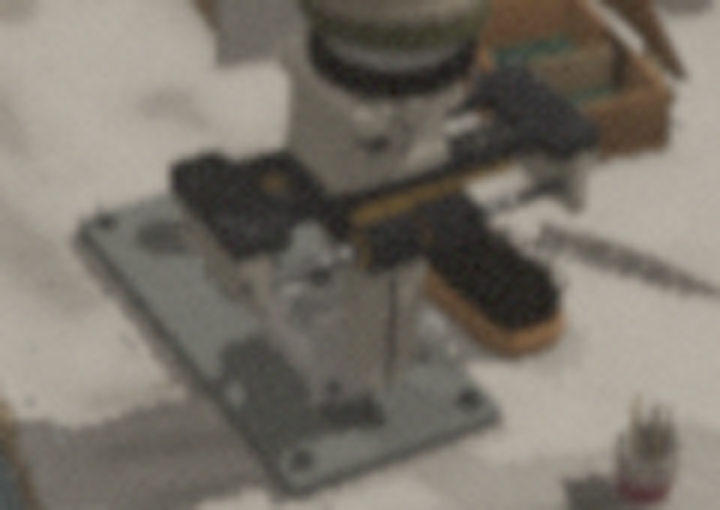

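Emit:
{"fn": "play_rows", "kwargs": {"increments": [[[-0.4, 3, 0, 0, 0, 0, 0], [-0.9, 6, 0, 0, 0, 0, 0], [-1.3, 9, 0, 0, 0, 0, 0], [-1.7, 12, 0, 0, 0, 0, 0], [-2.2, 15, 0, 0, 0, 0, 0], [-2.6, 18, 0, 0, 0, 0, 0], [-2.9, 20, 0, 0, 0, 0, 0], [-2.9, 20, 0, 0, 0, 0, 0], [-2.9, 20, 0, 0, 0, 0, 0], [-2.9, 20, 0, 0, 0, 0, 0]]]}}

```text
time_s: 19.2
eef_pos: [0.5191, -0.033, 0.0107]
eef_rot: [2.059, 2.371, -0.002]
ft_force: [0.0, -8.2, -0.1]
gripper_width: 0.0004
```

Run:
```python
from h import *
np.set_printoptions(precision=4,suppress=True)
for i in range(3): r.grab_frame('side');print(r.read_state()['ft_force'])
f=grab('wrist','w19');st=r.read_state();p=st['eef_pos'];print(p,st['ft_force'],st['time_s'])
w=f['frame'][130:290,170:340,::-1]; cv2.imwrite('pics/w19c.png',cv2.resize(w,None,fx=3.7,fy=3.7,interpolation=cv2.INTER_CUBIC))
```

```text
[ 0.2598 -6.9907  0.0399]
[ 0.5644 -7.1527 -1.0636]
[-0.7165 -7.3693  0.7337]
[ 0.5191 -0.033   0.0107] [-1.0772 -8.0958 -0.2189] 19.4
```

View pics/w19c.png

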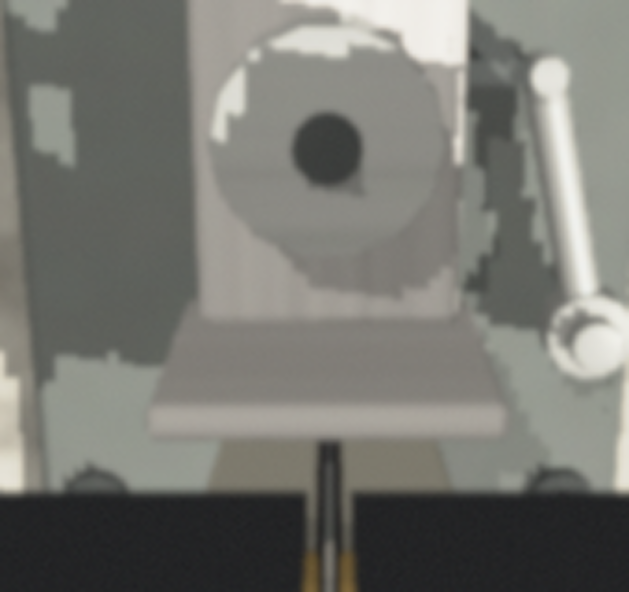

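Emit:
{"fn": "play_rows", "kwargs": {"increments": [[[-0.3, 2, 0, 0, 0, 0, 0], [-0.6, 4, 0, 0, 0, 0, 0], [-0.9, 6, 0, 0, 0, 0, 0], [-1.1, 8, 0, 0, 0, 0, 0], [-1.4, 10, 0, 0, 0, 0, 0], [-1.7, 12, 0, 0, 0, 0, 0], [-1.9, 13.5, 0, 0, 0, 0, 0], [-2.1, 14.5, 0, 0, 0, 0, 0], [-2.1, 14.5, 0, 0, 0, 0, 0], [-2.1, 14.5, 0, 0, 0, 0, 0]]]}}

```text
time_s: 20.4
eef_pos: [0.5171, -0.0192, 0.0108]
eef_rot: [2.058, 2.37, -0.003]
ft_force: [0.9, -10.7, -0.3]
gripper_width: 0.0006
```

Run:
```python
from h import *
np.set_printoptions(precision=4,suppress=True)
for i in range(4): r.grab_frame('side');print(r.read_state()['ft_force'])
f=grab('wrist','w20');s=grab('side','s20');st=r.read_state();p=st['eef_pos'];print(p,st['ft_force'],st['time_s'])
print('travel',np.dot(p[:2]-[.5197,-.0353],[-.1425,.9898])+.0075)
w=f['frame'][:,150:360,::-1]; cv2.imwrite('pics/w20c.png',cv2.resize(w,None,fx=1.5,fy=1.5,interpolation=cv2.INTER_CUBIC))
w=s['frame'][220:320,190:320,::-1]; cv2.imwrite('pics/s20c.png',cv2.resize(w,None,fx=6,fy=6,interpolation=cv2.INTER_CUBIC))
```

```text
[  1.1472 -10.9407   0.1407]
[  0.0962 -10.6007   0.2859]
[  0.0527 -10.6065  -0.7045]
[ 1.2329 -9.7426 -0.6904]
[ 0.5171 -0.0192  0.0108] [  0.1438 -10.2998  -0.1795] 20.7
travel 0.02380942635094479
```

View pics/w20c.png

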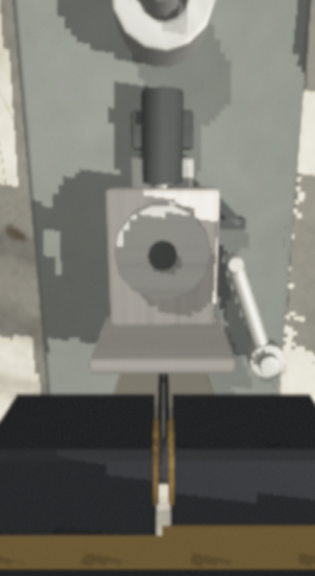

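View pics/s20c.png

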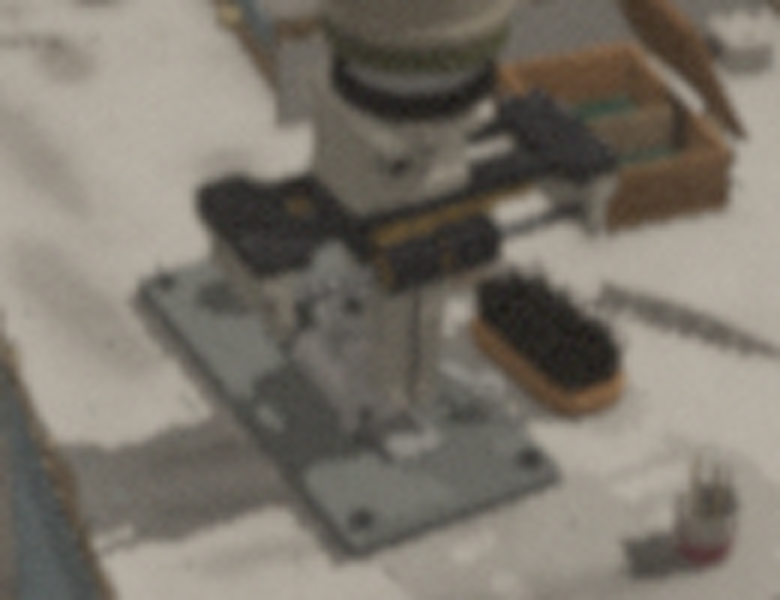

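Run:
```python
from h import *
f=load('w20');q=onz(f,257.7,170.4,.06)
print(q,'travel',np.dot(q[:2]-[.5197,-.0353],[-.1425,.9898])-.041)
w=f['frame'][0:60,200:320,::-1]; cv2.imwrite('pics/w20d.png',cv2.resize(w,None,fx=6,fy=6,interpolation=cv2.INTER_CUBIC))
print((np.array(proj(f,[.4982,.1142,.046]))-[200,0]+.4)*6)
print(r.read_state()['qvel'])
```

```text
[0.50956007 0.03257092 0.06      ] travel 0.027623574868286614
[350.80121439 -54.89427085]
[-0.0009463  -0.00154685  0.00021187 -0.0008875   0.00218116  0.0011299 ]
```

View pics/w20d.png

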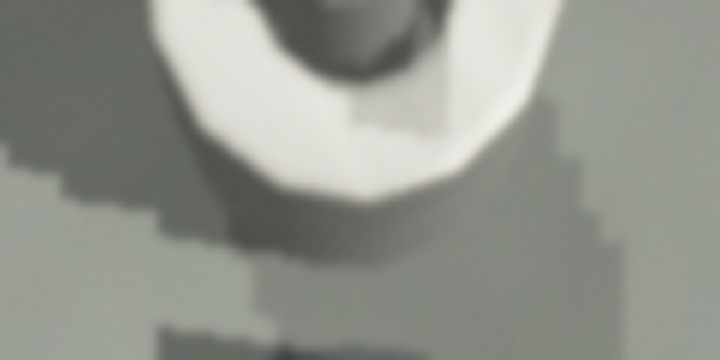

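Run:
```python
from h import *
np.set_printoptions(precision=1,suppress=True)
f=load('w20')
e=np.array([-.1425,.9898]);x=np.array([.9898,.1425]);c=np.array([.4982,.1142])
P=lambda f,q,z:np.array(proj(f,[*q,z]))
for z in(.046,):
  for n,q in(('outer near',c-.017*e),('bore near',c-.008*e),('L',c-.017*x),('R',c+.017*x)): print(n,(P(f,q,z)-[200,0]+.4)*6)
print('shoulder near',(P(f,c-.016*e,.02)-[200,0]+.4)*6)
print('ring base near',(P(f,c-.017*e,.02)-[200,0]+.4)*6)
g=load('w16');print('w16 T',g['T'][:3,3])
for n,q,z in(('ring top',c,.046),('near',c-.017*e,.046),('far',c+.017*e,.046),('L',c-.017*x,.046),('R',c+.017*x,.046),('tip',c,.062)): print(n,(P(g,q,z)-[160,150]+.4)*4)
```

```text
outer near [351.4 190.5]
bore near [351.1  62.7]
L [132.  -54.4]
R [569.6 -55.4]
shoulder near [351.4 251. ]
ring base near [351.5 262.7]
w16 T [0.5 0.2 0.3]
ring top [396.8 234.5]
near [397.  307.4]
far [396.7 158.8]
L [318.6 234.7]
R [475.1 234.4]
tip [396.9 259.7]
```

Run:
```python
from h import *
for tag,k,X,Y,x0,y0 in(('w20',1.5,163,371,150,0),('w19',3.7,327,437,170,130),('w18',3.7,327,402,170,130),('w17',8,346,219,215,130)):
    f=load(tag);q=onz(f,x0+X/k-.4,y0+Y/k-.4,.066);print(tag,q[:2],'face travel',np.dot(q[:2]-[.5197,-.0353],[-.1425,.9898]))
for tag,k,X,Y,x0,y0 in(('w18',3.7,327,108,170,130),('w19',3.7,327,149,170,130),('w20',1.5,162,256,150,0)):
    f=load(tag);q=onz(f,x0+X/k-.4,y0+Y/k-.4,.06);print(tag,'roller',np.dot(q[:2]-[.5197,-.0353],[-.1425,.9898])-.041)
```

```text
w20 [ 0.51533671 -0.00621895] face travel 0.02940619713410097
w19 [ 0.51723304 -0.02051315] face travel 0.014987568812294709
w18 [ 0.51939569 -0.03400367] face travel 0.0013264734722123021
w17 [ 0.51966363 -0.0352478 ] face travel 5.68451773321157e-05
w18 roller 0.0004941081450887813
w19 roller 0.013907240885386203
w20 roller 0.02769155649811924
```

Run:
```python
from h import *
st=r.read_state();print(st['ft_force'],st['eef_pos'],st['time_s']);print(r.job_done())
st=r.read_state();print(st['ft_force'],st['eef_pos'],st['time_s'])
```

```text
[  0.14379388 -10.29982162  -0.17953715] [ 0.51713106 -0.01919235  0.01076538] 20.7
the job is handed in; nothing more can be done
None
the job is handed in; nothing more can be done
```

The spacer is on the spindle and let go. The tensioner is pushed past its click and was still under the arm's push when I handed the job in at 20.7 s. No verdict is reported.

- **Spacer:** pictures after letting go show it upright round the spindle and down on the shoulder, within about 1 mm of where a seated ring should appear.
- **Tensioner:** the wrist force held steady at about 10.3 N against the push, with the arm still. My estimates of the travel disagree:

| Measured from | Travel |
|---|---|
| Tool position | 24 mm |
| Force and spring rate | about 25 mm |
| Idler roller in the picture | 28 mm |
| Push plate in the picture | 29 mm |

  All of these are beyond 19.5 mm and short of the 32 mm stop.
- **First grasp missed:** the fingers closed above the ring without moving it. In the pictures the fingertips sat about 25 mm higher than the reported TCP, so I lowered the arm and the second grasp held. I used the same offset when I set the pushing height.
- **Side camera:** it read about 4–5 mm lower in y than the wrist and top cameras, so I relied on those two.
- **Bystanders:** the jar, brush and bur cup were never approached closely and stood upright in the pictures. I did not measure their positions again at the end.

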